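# Fit the compressor bar in the manuals file

## Robot

A 6-joint arm with a two-finger parallel gripper is mounted at the origin on the work surface. World frame = base frame: x ahead of the robot, y to its left, z up, the work surface at z = 0. Lengths are in mm, angles in rad, forces in N, time in s.
With the tool pointing down it reaches from about 275 to 1000 mm from the base axis. Payload 8.4 kg.
Tool frame: the origin (TCP) lies at the very end of the fingers, on their centre line; the grasp point (between the pads) lies 19 mm behind it; x points along the fingers, y is the direction in which the jaws open and shut, and the axes are right-handed (so a half turn about x gives the same grasp; the last joint's range is limited). The gripper opens to 85 mm and grips with 20 to 120 N. Pads are 22 mm wide; open, the fingers measure 114 mm over their backs; the gripper's body (76 mm by 85 mm) begins 54 mm behind the grasp point. The pads swing forward as they close: fully open they stand 13 mm farther back than shut.
Start: joints at [-1.216, 0.353, 1.633, -0, 1.155, -0.002], TCP at [218.297, -585.64, 231.281] pointing down, gripper open.
Joint ranges: [-2.63, 2.63], [-0.92, 2.1], [0.06, 2.66], [-1.3, 4.44], [0, 2.69], [-3.02, 3.02]. Speed limits (rad/s): [2.22, 2.22, 2.79, 3.14, 3.14, 3.14].

## Interface

Orientations are given as [roll, pitch, yaw] about the fixed x, y, z axes, in that order (R = Rz(yaw) Ry(pitch) Rx(roll)).
In Python, from plant import manip, readout, cams, nets gives the robot as it stands. Calls block until the motion is done:
- manip.goto(position, orientation): joint-space move of the TCP to a pose.
- manip.move_straight(position, rot=None, rate=150, f_stop=None): straight line of the TCP; rot=None keeps the orientation; rate is the mean speed in mm/s. With f_stop (N) it stops when the force on the tool has changed by that much, and returns True; else False.
- manip.movej(angles): joint-space move.
- manip.grip(opening): finger opening in mm; the grip force is fixed at half the most; returns when the fingers have stopped.
- manip.sleep(seconds).
- manip.solve_ik(position, orientation): joint angles nearest the present ones, or None.
- readout.read_state(): the state.
- cams.grab_frame(name): name is "scene" or "top"; returns a dict with "image" (400x640x3 uint8, red, green, blue), "z_map" (400x640 float32, mm along the optical axis (not along the pixel's ray), 0 where there is no reading), "vfov" (degrees; the focal length in pixels is half the picture's height over the tangent of half this angle, whatever the lens; pixels are square), "cx", "cy" (the principal point, pixels), "extrinsics" (4x4, takes a point from camera to world coordinates). Camera axes: x right, y down, z forward; pixel columns grow to the right and rows downward; lengths in mm; the calibration is good to about 2 mm. A picture is of the moment at which its call begins.
A pose or a line that the arm cannot do raises manip.IKError and nothing moves.
- manip.job_done(): hands the job in, once; it reports no verdict.
Trained networks look in the newest picture that a camera, given by its name, has taken for a name from the list of things; names that differ only in an ending like _2 or _b are one class to them, and where a whole thing is asked for, a point or a joint stands for the part that bears it (a point fixed in the world has none). Each returns a list of dicts, best first, with "score" (0 to 1); they miss things now and then, are a little off and sometimes report something else, mostly with a low value. They report only what shows in the picture. A call takes as long as a camera call. They do not tell look-alikes from the thing itself.
- nets.find_in(name, camera): "position" ([x, y, z] in mm, in world coordinates, good to about 4 mm: the middle of the surface that is visible of it).
- nets.mark_of(name, camera): "position" ([x, y, z] in mm, in world coordinates, good to about 4 mm: a listed point, or the origin of a listed thing).
The state is a dict: "clock": time; "qpos": joint angles; "qd": joint speeds; "tau": joint torques, N m; "position": TCP position; "eef_rot": TCP orientation; "force": force on the tool from outside, world axes, zero at the start; "torque": the same for the moment, N m; "opening": finger opening in mm.
Only numpy, scipy, OpenCV 4.12 (cv2) and the standard library are available. Lean on these libraries where they do the work, as an engineer would, in place of code of your own. Each camera call takes 0.05 s, during which the arm holds its last target.

## Task

The lever arch file with the appliance booklets lies open on the shelf. Lift its lever to spring the rings open, thread the loose compressor bar over both posts and press it down firmly but not hard onto the booklets, then let go of it and press the lever down, without forcing it, until it lies fully home and the rings are closed again. Leave the remote controls, the coaster and the bottle opener where they are.

Things in the scene. Friction and masses are not known exactly. Their poses are not given: they have to be found in the camera images.
- file: Lever arch file lying open, fixed. Origin on the shelf midway between its two posts; x along the posts' line to the head end (lever), y to the spine and front cover, z up. Boards 3 mm thick, x -135..135 mm; back board y -150..55, spine to 128, front cover to 337.
- post_head (a point): Tip of the steel post at the lever's end (file x = 40 mm, y = 0): upright, fixed, 6 mm thick, round tip 58 mm above the shelf. The booklets on the posts cover file x -95..95, y -136..12 mm; their flat firm top is anywhere from 14 to 38 mm above the shelf, different each time, not measured: find it by feel. It gives 1.7 mm at 10 N. 10 N beds the bar; under 5 N does not, over 18 N creases them.
- post_foot (a point): Tip of the other post, alike, at file x = -40 mm, y = 0.
- lever (a joint): Lever angle, rad: 0 flat (home, rings closed), 1.2 fully up (rings open). Steel, 14 mm wide, hinged along the file's y at x 60, y 28, height 18 mm; points to the head end, its end swings up and back. Dead centre 0.22: some 7 N at its end starts it up, then it springs up by itself; pressing the end down takes up to 15 N, below 0.22 it snaps home. Over 25 N of push and grip bends it when closing.
- lever_end (a point): Centre of the lever's rolled finger end, 65 mm from the hinge axis: a roll 9 mm thick and 22 mm long (along the file's y), to be pinched over its length or lifted from beneath. When flat it is 18 mm above the shelf, free all round and beneath down to the 3 mm board.
- arches (a joint): Angle, rad, of the two ring arches (one sprung part of 5 mm wire, moved by the lever): 0 closed, ends on the post tips; 1.05 open, swung off towards the spine. Hinged along the file's x at y 30, height 10 mm; closed 63 mm high; open they leave the space over the posts free.
- bar_grip (a point): Centre of the loose black plastic compressor bar, which first lies flat on the front cover. Strip 130 (its x) x 22 (y) x 5 mm, in the middle a finger grip 44 (x) x 14 (y) mm, top 21 mm above the underside; this point is 10.5 mm above the underside. Two through slots at x = -40 and 40 mm, 11 mm (x) by 9 mm (y). Either way round is right. About 50 g.
- black_remote: Black TV remote, 175 x 46 x 18 mm, origin under its centre, long along its x. Bystander.
- white_remote: White streaming-box remote, 125 x 36 x 14 mm, origin under its centre, long along its x. Bystander.
- coaster: Round white ceramic coaster, 100 mm across, 8 mm thick, origin under its centre. Bystander.
- opener: Flat steel bottle opener, 137 x 40 x 4 mm, long along its x, origin near its middle on the underside. Bystander.
Things that resemble listed ones, but are neither listed nor needed, are in the scene too. What is shaped like the part that bears bar_grip but blue or yellow is not meant.

How it is judged:
By the outcome, as a careful person would: the job done as asked, in the order asked, and still so for the second after the job is handed in, with the robot touching nothing.
It also fails if it takes over 72 s, if anything falls off the work surface, if the arm or the gripper's body presses on something with over 40 N, if the wrist force passes 120 N, or if a joint passes its speed limit or range.

## Working session

There is one attempt and no reset: what is moved stays moved. The work goes in short steps, each a Python script; the robot and the scene stay as the last script left them, time stands still between calls to the robot, and variables do not carry over. Pictures are saved under pics/ and viewed, and the job is handed in when it is done.

```bash
ls; mkdir -p pics; cat > h.py <<'E'
from plant import manip, readout, cams, nets
import numpy as np, cv2
def shot(cam,fn,crop=None,scale=1):
    f=cams.grab_frame(cam); im=f["image"][:,:,::-1].copy()
    if crop: x0,y0,x1,y1=crop; im=im[y0:y1,x0:x1]
    if scale!=1: im=cv2.resize(im,None,fx=scale,fy=scale,interpolation=cv2.INTER_CUBIC)
    cv2.imwrite(fn,im); return f
def foc(f): return 200/np.tan(np.radians(f["vfov"]/2))
def cloud(f):
    z=f["z_map"].astype(float); F=foc(f); v,u=np.mgrid[0:400,0:640]
    P=np.stack([(u-f["cx"])/F*z,(v-f["cy"])/F*z,z],-1)
    E=np.array(f["extrinsics"]); W=P@E[:3,:3].T+E[:3,3]; W[z==0]=np.nan; return W
def st():
    s=readout.read_state(); return s
def pr(*a):
    s=st(); print(*a,"t",round(s["clock"],2),"p",np.round(s["position"],1),"F",np.round(s["force"],1),"op",round(s["opening"],1))
E
python3 - <<'E'
from h import *
for c in ("scene","top"):
    f=shot(c,f"pics/{c}0.png")
    np.savez(f"{c}0.npz",**{k:np.array(v) for k,v in f.items()})
    print(c,f["vfov"],f["cx"],f["cy"],np.round(f["extrinsics"],2).tolist())
    for n in ("post_head","post_foot","lever_end","bar_grip","file"):
        for d in nets.mark_of(n,c)[:4]: print(c,n,np.round(d["position"],1),round(d["score"],2))
pr()
E
```

```text
pics
scene 51.65854069508704 323.0780831825294 197.09997623053704 [[-0.77, 0.48, -0.42, 995.31], [0.64, 0.57, -0.52, 618.52], [-0.01, -0.67, -0.74, 957.91], [0.0, 0.0, 0.0, 1.0]]
scene post_head [541.  -76.5  58. ] 0.69
scene post_foot [461.4 -85.1  59.2] 0.72
scene post_foot [ 436.6 -455.1   -2.5] 0.25
scene lever_end [622.1 -34.6  22.1] 0.47
scene bar_grip [502.2 166.7   9.7] 0.83
scene bar_grip [212.2 276.9  11.8] 0.73
scene bar_grip [723.3 180.6   4.7] 0.6
scene bar_grip [ 609.8 -430.3    4.1] 0.49
scene file [503.  -79.2  -1.8] 0.59
top 43.705593961277096 317.96618252392767 197.7356026253793 [[-0.03, -1.0, 0.09, 317.99], [-1.0, 0.03, -0.02, 3.7], [0.01, -0.09, -1.0, 1765.02], [0.0, 0.0, 0.0, 1.0]]
top post_head [540.4 -77.1  57.9] 0.55
top post_foot [462.  -87.   54.7] 0.75
top lever_end [621.2 -38.1  16.7] 0.58
top bar_grip [722.3 182.6   6.7] 0.72
top bar_grip [211.3 276.2  13.3] 0.69
top bar_grip [502.1 168.8  15.2] 0.68
top file [503.3 -81.7  -1.5] 0.74
t 0.6 p [ 218.3 -585.6  231.3] F [0.2 0.1 1. ] op 85.6
```

```bash
ls -la; ls pics
```

```text
total 3520
drwxr-xr-x  3 agent agent    4096 Dec  6 00:03 .
drwxr-xr-x 23 root  root     4096 Dec  6 00:03 ..
-rw-r--r--  1 agent agent     798 Dec  6 00:03 h.py
drwxr-xr-x  2 agent agent    4096 Dec  6 00:03 pics
-rw-r--r--  1 agent agent 1793622 Dec  6 00:03 scene0.npz
-rw-r--r--  1 agent agent 1793622 Dec  6 00:03 top0.npz
scene0.png
top0.png
```

View pics/scene0.png

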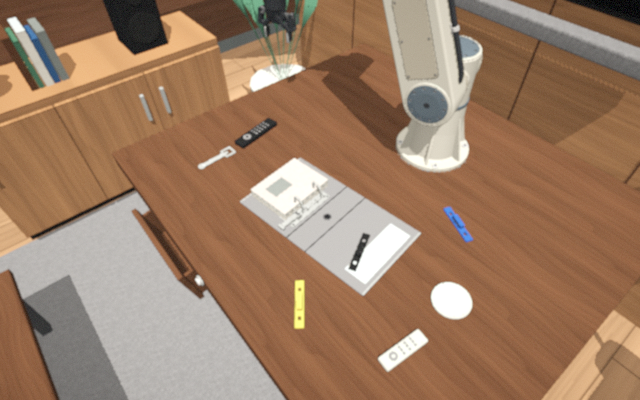

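View pics/top0.png

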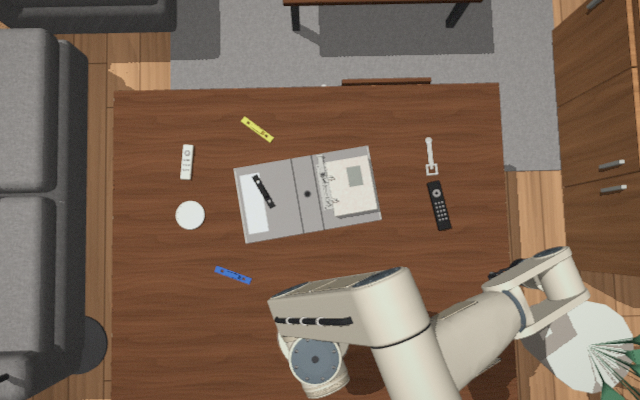

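Three bar-shaped things show: black (scene 359,252; top 263,191), yellow (scene 300,303; top 257,129) and blue (scene 458,224; top 233,275). The black one on the front cover fits the description. I'll confirm it in a crop and measure it.

```bash
python3 - <<'E'
import numpy as np, cv2
from h import cloud
a=cv2.imread("pics/top0.png")[140:250,225:390]; b=cv2.imread("pics/scene0.png")[150:295,235:425]
cv2.imwrite("pics/crop_top.png",cv2.resize(a,None,fx=4.5,fy=4.5,interpolation=2)); cv2.imwrite("pics/crop_sc.png",cv2.resize(b,None,fx=4,fy=4,interpolation=2))
for c,(x0,y0,x1,y1) in (("top",(245,165,285,215)),("scene",(340,225,380,280))):
    f=dict(np.load(c+"0.npz")); W=cloud(f); im=f["image"].astype(int)
    m=np.zeros((400,640),bool); m[y0:y1,x0:x1]=True
    m&=(im.max(-1)<70)&~np.isnan(W[...,0])
    P=W[m]; P=P[(P[:,2]<40)]
    r=cv2.minAreaRect(P[:,:2].astype(np.float32)); 
    c0=P.mean(0); u,s,vt=np.linalg.svd(P[:,:2]-c0[:2]); 
    print(c,len(P),"mean",c0.round(1),"rect",r,"axis",np.degrees(np.arctan2(vt[0,1],vt[0,0])).round(1),"z",np.percentile(P[:,2],[2,25,50,75,98]).round(1))
E
```

```text
top 146 mean [496.8 164.4  13. ] rect ((499.0562438964844, 165.36082458496094), (123.82133483886719, 18.053932189941406), 28.85540771484375) axis -151.0 z [ 0.6  6.  11.3 19.6 29.2]
scene 126 mean [507.8 171.5  14.6] rect ((502.8290100097656, 168.5142364501953), (121.06977844238281, 16.058950424194336), 28.550188064575195) axis 28.3 z [ 3.8  6.7 16.5 21.9 24.7]
```

View pics/crop_top.png

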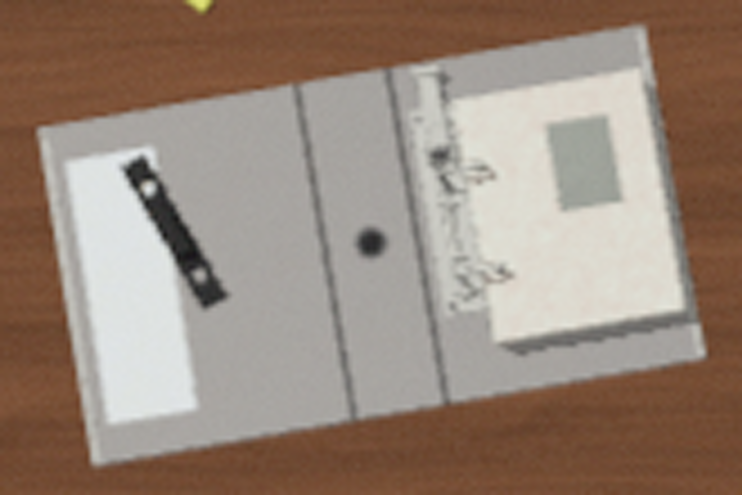

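View pics/crop_sc.png

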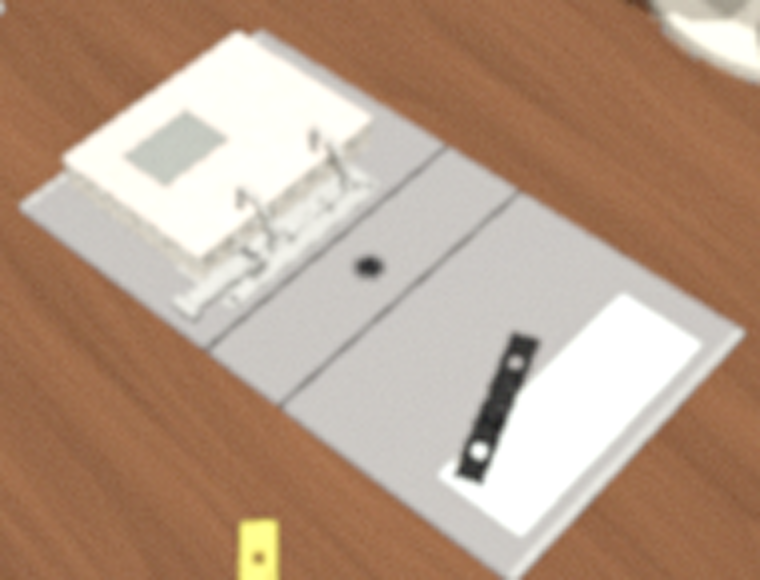

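```bash
python3 - <<'E'
import numpy as np, cv2
from h import cloud,foc
from scipy.optimize import least_squares
f=dict(np.load("top0.npz")); im=f["image"]; F=foc(f);E=f["extrinsics"]
def proj(P,E=E):
    p=(P-E[:3,3])@E[:3,:3]; return np.c_[p[:,0]/p[:,2]*F+f["cx"],p[:,1]/p[:,2]*F+f["cy"]]
def ray(u,v,z):
    d=E[:3,:3]@np.array([(u-f["cx"])/F,(v-f["cy"])/F,1]); return E[:3,3]+d*(z-E[2,3])/d[2]
cr=np.array([(40,128),(645,26),(705,355),(95,464)])/4.5+[225,140]-0.5
W=np.array([ray(u,v,3) for u,v in cr]); print(W.round(1))
M=np.array([[135,337],[135,-150],[-135,-150],[-135,337.]])
def res(q): 
    c,s=np.cos(q[2]),np.sin(q[2]); return (M@np.array([[c,s],[-s,c]])+q[:2]-W[:,:2]).ravel()
r=least_squares(res,[501,-81,.12]); print(r.x, np.degrees(r.x[2]), r.fun.round(1))
# bar: end-of-strip extents in top image via dark mask subpixel
z=lambda u,v,h: ray(u,v,h)
g=im.astype(float).mean(-1)[165:215,245:285]
w=np.clip((110-g)/80,0,1); v,u=np.mgrid[165:215,245:285]
k=w>0.3
pts=np.array([ray(a,b,8)[:2] for a,b in zip(u[k],v[k])]); ww=w[k]
print("bar rect", cv2.minAreaRect(pts.astype(np.float32)), (pts*ww[:,None]).sum(0)/ww.sum())
# slots (bright blobs) by crop pixels in top: (148,187),(197,273)
for a,b in ((148,187),(198,274)): print("slot",ray(a/4.5+224.5,b/4.5+139.5,6).round(1))
E
```

```text
[[ 585.8  271.1    3. ]
 [ 655.2 -210.8    3. ]
 [ 391.9 -248.3    3. ]
 [ 320.1  231.9    3. ]]
[ 5.01755927e+02 -8.15456819e+01  1.45338916e-01] 8.327306489058184 [ 0.8  0.4  1.9  0.4 -2.  -1.2 -0.7  0.5]
bar rect ((520.5632934570312, 178.4344482421875), (174.8126220703125, 19.984416961669922), 29.083770751953125) [497.58544856 164.98416686]
slot [536.2 186.4   6. ]
slot [466.4 148.4   6. ]
```

File pose: origin (501.5, -81.5), yaw about 8.2°, and the predicted lever end (621, -36) agrees with the nets. The bar centre is (501.4, 167.4), yaw 28.6°, with a slot spacing of 79.5 mm against the stated 80. The crop confirms the black bar, so I'll start with the lever.

```bash
cat >> h.py <<'E'
O=np.array([501.5,-81.5]); YAW=0.143
def fw(x,y,z):
    c,s=np.cos(YAW),np.sin(YAW); return [O[0]+c*x-s*y,O[1]+s*x+c*y,z]
def wf(p):
    c,s=np.cos(YAW),np.sin(YAW); d=np.array(p[:2])-O; return np.array([c*d[0]+s*d[1],-s*d[0]+c*d[1],p[2]])
def down(yaw=YAW,tilt=0.0): return [0,np.pi/2-tilt,yaw]
E
python3 - <<'E'
from h import *
for y in (YAW,YAW+np.pi,YAW-np.pi): print(y,manip.solve_ik(fw(125,28,80),down(y)), manip.solve_ik(fw(0,0,80),down(y)))
b=np.radians(28.6)
for y in (b,b-np.pi): print(y,manip.solve_ik([501.4,167.4,80],down(y)))
print(manip.solve_ik(fw(80,28,85),down(YAW,.8)))
manip.goto(fw(125,28,80),down()); pr()
manip.grip(46); pr()
manip.move_straight(fw(125,28,30),rate=120); pr()
print(manip.move_straight(fw(125,28,7),rate=40,f_stop=4)); pr()
shot("scene","pics/s1.png",(230,140,430,290),4); 
E
```

```text
0.143 [-6.02495100e-02  5.21039776e-01  1.75221069e+00 -4.44089210e-16
  8.68342185e-01 -1.77404584e+00] [-1.64056346e-01  3.79517103e-01  2.00337722e+00 -4.44089210e-16
  7.58698333e-01 -1.87785267e+00]
3.284592653589793 [-6.02495100e-02  5.21039776e-01  1.75221069e+00 -4.44089210e-16
  8.68342185e-01  1.36754682e+00] [-1.64056346e-01  3.79517103e-01  2.00337722e+00 -4.44089210e-16
  7.58698333e-01  1.26373998e+00]
-2.9985926535897933 [-6.02495100e-02  5.21039776e-01  1.75221069e+00 -4.44089210e-16
  8.68342185e-01  1.36754682e+00] [-1.64056346e-01  3.79517103e-01  2.00337722e+00 -4.44089210e-16
  7.58698333e-01  1.26373998e+00]
0.4991641660703783 [ 3.19391484e-01  4.04842094e-01  1.95979859e+00 -4.44089210e-16
  7.76951966e-01 -1.75056901e+00]
-2.642428487519415 [ 3.19391484e-01  4.04842094e-01  1.95979859e+00 -4.44089210e-16
  7.76951966e-01  1.39102364e+00]
[-0.23257584  0.43046352  2.38043367  2.56539178  0.50402187  1.81998208]
t 3.08 p [621.3 -36.7  80.2] F [0.6 0.  0. ] op 85.3
t 3.55 p [621.2 -36.1  80. ] F [-0.2 -0.1  0.8] op 46.2
t 4.12 p [621.3 -35.9  30. ] F [-0.5 -0.3 -0. ] op 45.7
False
t 4.84 p [621.3 -36.    6.9] F [ 0.5 -0.5  0. ] op 45.8
```

View pics/s1.png

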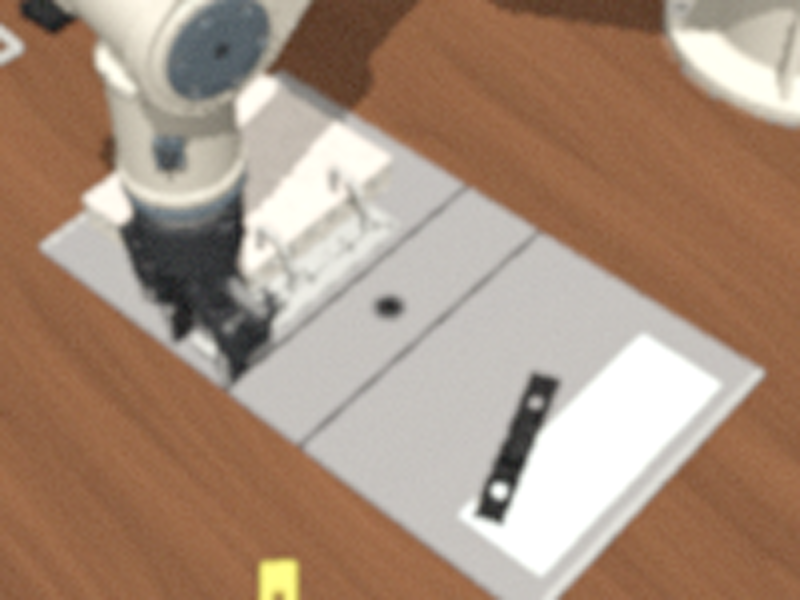

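The fingers straddle the lever end (crop about 205,335) without contact. I'll pinch, follow the arc and release.

```bash
python3 - <<'E'
from h import *
manip.grip(10); pr("grip")
for th in (.15,.3,.45,.6):
    manip.move_straight(fw(60+65*np.cos(th),28,7+65*np.sin(th)),rate=60); pr(th)
manip.grip(50); pr("open")
manip.sleep(0.2)
p=wf(st()["position"])
manip.move_straight(fw(p[0]+25,28,p[2]+30),rate=120); manip.move_straight(fw(p[0]+25,28,150),rate=200)
b=np.radians(28.6)
manip.goto([501.4,167.4,120],down(b)); pr()
shot("top","pics/t2.png",(225,130,400,250),4.5); shot("scene","pics/s2.png",(230,140,430,290),4)
for n in ("lever_end","bar_grip","post_head","post_foot"):
    for d in nets.mark_of(n,"scene")[:2]: print(n,np.round(d["position"],1),round(d["score"],2))
E
```

```text
grip t 5.26 p [621.4 -35.9   7.3] F [-0.4  1.3  5.4] op 19.3
0.15 t 5.57 p [620.8 -36.   16.8] F [ 1.9  2.  -4.2] op 19.2
0.3 t 5.88 p [618.7 -36.3  26.3] F [ 1.1  1.9 -2.2] op 19.1
0.45 t 6.18 p [613.5 -37.   35.2] F [-4.   0.2  0.2] op 18.9
0.6 t 6.49 p [607.8 -37.8  43.8] F [-5.8  0.7  0.9] op 19.4
open t 6.89 p [610.5 -37.7  44. ] F [-0.7  0.7 -0.9] op 49.9
t 9.06 p [502.2 167.  119.9] F [ 0.4 -1.1 -0.3] op 50.2
lever_end [582.1 -39.3  80.7] 0.39
bar_grip [502.1 166.2  10.9] 0.78
bar_grip [727.4 181.3   7.1] 0.77
post_head [541.4 -75.8  56.9] 0.62
post_foot [462.6 -87.1  59.7] 0.71
post_foot [611.1 436.9   2.4] 0.41
```

View pics/s2.png

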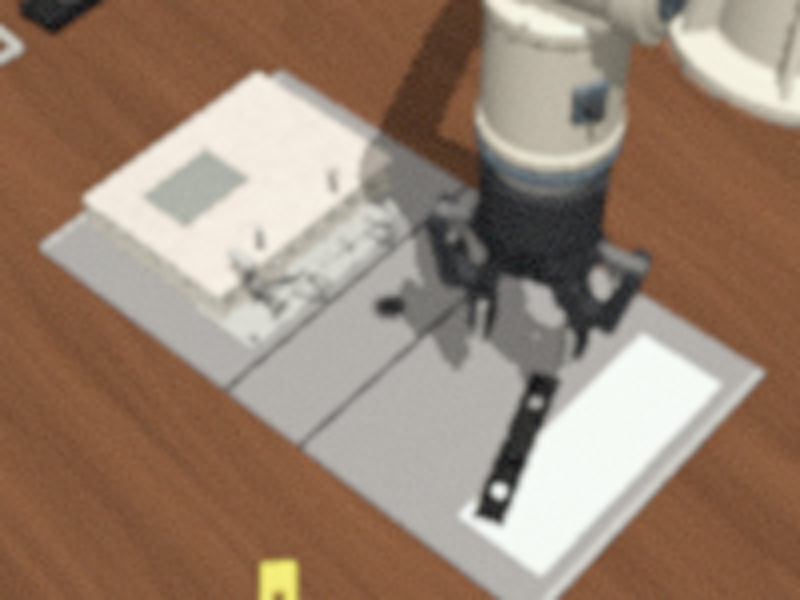

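View pics/t2.png

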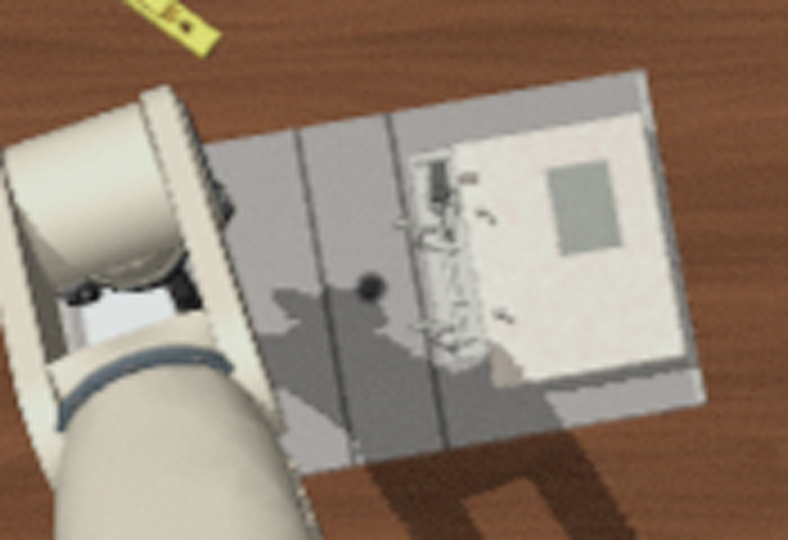

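The lever stands up (the net puts its end at z≈81), the arches are swung off to the spine side, and the posts are free. Next I'll pick up the black bar.

```bash
python3 - <<'E'
from h import *
b=np.radians(28.6)
manip.move_straight([501.4,167.4,40],rate=150)
print(manip.move_straight([501.4,167.4,10.5],rate=60,f_stop=5)); pr()
manip.grip(5); pr("grip")
manip.move_straight([501.4,167.4,125],rate=200); pr()
manip.goto(fw(0,0,125),down()); manip.sleep(.2); pr()
np.savez("s3.npz",**{k:np.array(v) for k,v in shot("scene","pics/s3.png",(230,130,380,250),5).items()})
np.savez("t3.npz",**{k:np.array(v) for k,v in shot("top","pics/t3.png",(225,130,400,250),4.5).items()})
for n in ("bar_grip","post_head","post_foot"):
  for c in ("scene","top"):
    for d in nets.mark_of(n,c)[:2]: print(c,n,np.round(d["position"],1),wf(d["position"]).round(1),round(d["score"],2))
E
```

```text
False
t 10.68 p [501.3 167.4  10.3] F [ 0.8 -0.2 -0.2] op 49.9
grip t 11.1 p [501.7 167.5  11. ] F [-0.8 -0.   5.6] op 12.3
t 11.82 p [500.8 167.2 124.2] F [-0.3 -0.4 -1.1] op 12.6
t 13.01 p [501.7 -80.3 124.9] F [-1.  -0.3 -1.2] op 12.5
scene bar_grip [724.2 185.5   5.8] [258.5 232.5   5.8] 0.65
scene bar_grip [212.2 277.7   9.6] [-235.2  396.8    9.6] 0.58
top bar_grip [214.7 276.5  12.9] [-232.9  395.2   12.9] 0.7
top bar_grip [723.5 182.    7.1] [257.3 229.2   7.1] 0.5
scene post_head [542.5 -78.3  57.6] [41.  -2.7 57.6] 0.6
top post_head [539.5 -76.9  59.8] [38.3 -0.9 59.8] 0.62
scene post_foot [460.  -86.5  58.9] [-41.8   1.   58.9] 0.88
top post_foot [465.5 -88.3  54.3] [-36.6  -1.6  54.3] 0.64
```

View pics/s3.png

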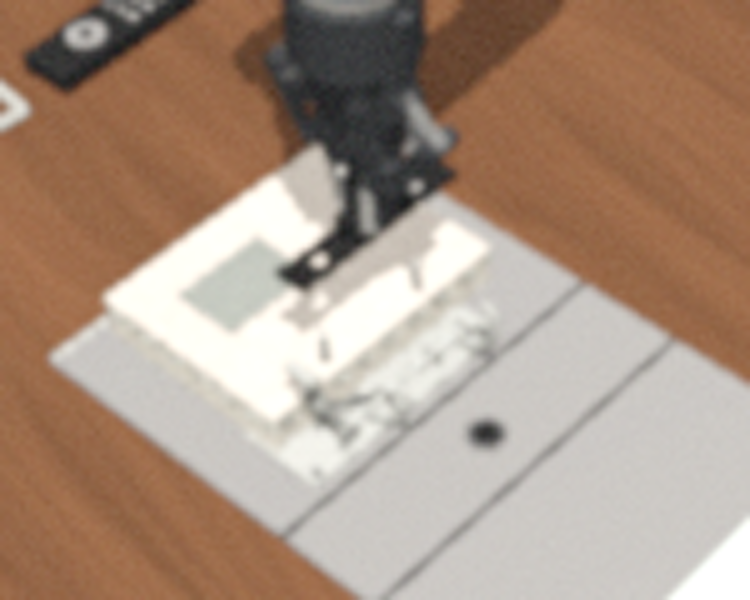

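View pics/t3.png

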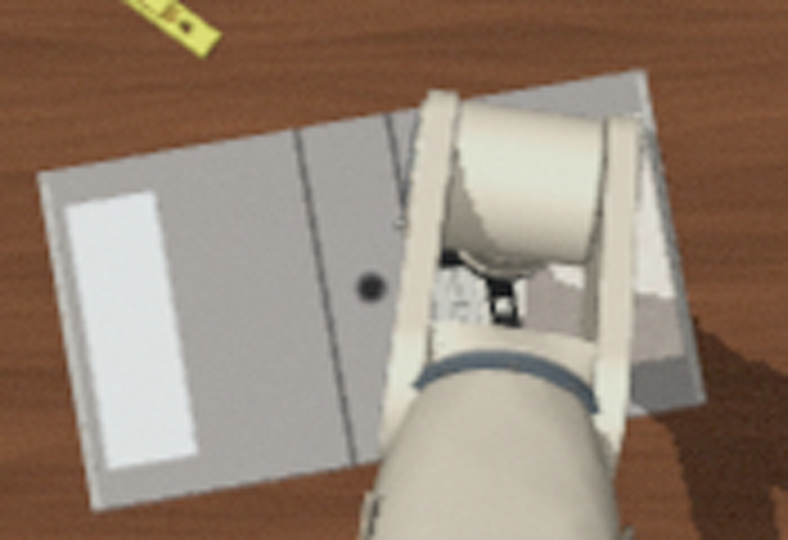

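```bash
python3 - <<'E'
from h import foc,fw,wf,cloud,YAW,O
import numpy as np,cv2
for fn in ("s3","scene0","t3"):
    f=dict(np.load(fn+".npz")); F=foc(f);E=f["extrinsics"]
    def ray(u,v,z):
        d=E[:3,:3]@np.array([(u-f["cx"])/F,(v-f["cy"])/F,1]); return E[:3,3]+d*(z-E[2,3])/d[2]
    def pj(P):
        p=(np.array(P)-E[:3,3])@E[:3,:3]; return p[0]/p[2]*F+f["cx"],p[1]/p[2]*F+f["cy"]
    if fn=="s3":
        for a,b in ((319,261),(417,187)):
            for z in (117,119.5,122): print("slot",z,wf(ray(230+a/5-.4,130+b/5-.4,z)).round(1))
        for x in (-40,40):
            u,v=pj(fw(x,0,58)); print("post tip crop",x,(u-230+.4)*5,(v-130+.4)*5); u,v=pj(fw(x,0,35)); print("post z35",(u-230+.4)*5,(v-130+.4)*5)
        im=f["image"][:,:,::-1][150:220,270:340].copy(); cv2.imwrite("pics/s3z.png",cv2.resize(im,None,fx=8,fy=8,interpolation=2))
    if fn=="t3":
        for a,b in ((503,304),): print("top slot",wf(ray(225+a/4.5-.4,130+b/4.5-.4,119.5)).round(1))
    if fn=="scene0":  # file corners in scene crop_sc (x4, off 235,150)
        for (a,b),m in (((22,205),(135,-150)),((262,33),(-135,-150)),((743,333),(-135,337)),((512,578),(135,337))):
            print("corner",wf(ray(235+a/4-.4,150+b/4-.4,3)).round(1),m)
        W=cloud(f); u,v=pj(fw(20,-60,25)); print("booklet z",np.nanmedian(W[int(v)-4:int(v)+5,int(u)-4:int(u)+5,2]))
E
```

```text
slot 117 [ 39.9   1.7 117. ]
slot 119.5 [ 41.5   3.6 119.5]
slot 122 [ 43.1   5.4 122. ]
slot 117 [-41.8   1.7 117. ]
slot 119.5 [-39.9   3.5 119.5]
slot 122 [-38.    5.3 122. ]
post tip crop -40 415.5247558125227 257.49399391417165
post z35 416.5063881917199 283.568427418655
post tip crop 40 322.89650605396287 329.577779594046
post z35 325.18311315813844 355.49358697371827
corner [ 134.4 -147.4    3. ] (135, -150)
corner [-130.9 -146.4    3. ] (-135, -150)
corner [-133.   337.2    3. ] (-135, 337)
corner [132.9 336.2   3. ] (135, 337)
booklet z 34.30179940891469
top slot [-40.3   1.5 119.5]
```

View pics/s3z.png

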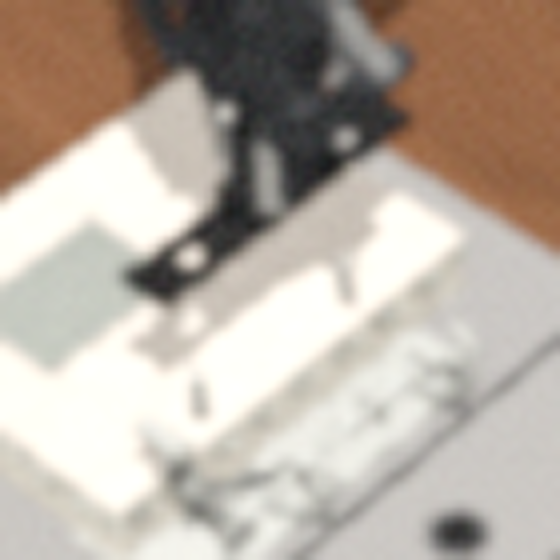

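The bar is held level, with its slots within about 1 mm of the post line. I'll lower it gently and search if it catches on the tips.

```bash
python3 - <<'E'
from h import *
manip.move_straight(fw(0,0,72),down(),rate=120); manip.sleep(.15); pr()
offs=[(0,0),(0,1.5),(0,-1.5),(2,0),(-2,0),(2,1.5),(-2,-1.5),(2,-1.5),(-2,1.5)]
for dx,dy in offs:
    manip.move_straight(fw(dx,dy,72),rate=60)
    hit=manip.move_straight(fw(dx,dy,57),rate=30,f_stop=3.5); pr((dx,dy),hit)
    if not hit: break
    if st()["position"][2]<60: break
    manip.move_straight(fw(dx,dy,72),rate=60)
manip.sleep(.1); pr(); print(wf(st()["position"]))
shot("scene","pics/s4.png",(260,140,360,230),7)
E
```

```text
t 14.15 p [502.2 -81.6  72.8] F [-0.2  0.2 -0.9] op 12.2
(0, 0) False t 15.05 p [501.4 -81.5  56.8] F [ 0.4  0.3 -0.6] op 12.4
t 15.15 p [501.6 -81.5  57.1] F [ 0.2 -0.1 -0.5] op 12.4
[ 1.12782019e-01 -4.18846165e-02  5.70985107e+01]
```

View pics/s4.png

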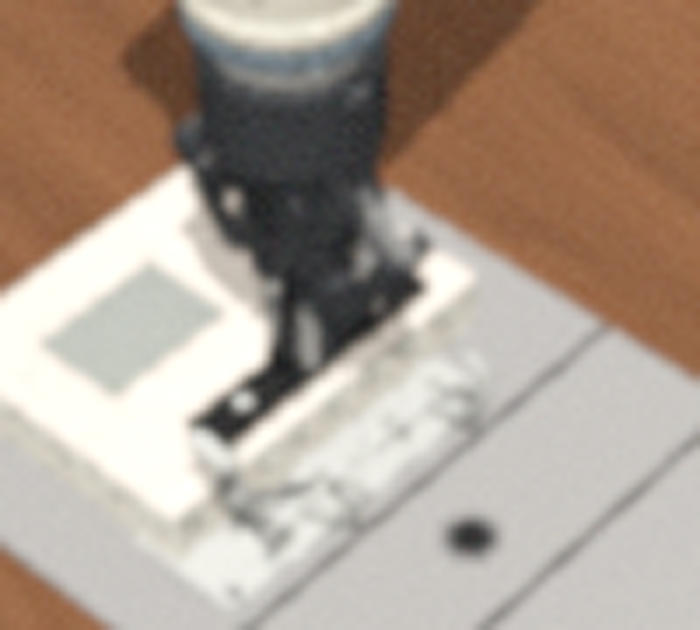

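It threaded freely: the underside is at about 49 mm, below the 58 mm tips, with no force. Next I'll find the booklets by feel and press to about 10 N.

```bash
python3 - <<'E'
from h import *
def fz(n=3):
    a=[]
    for _ in range(n): a.append(st()["force"][2]); manip.sleep(.02)
    return np.mean(a)
f0=fz(5); print("f0",f0)
hit=manip.move_straight(fw(0,0,24),rate=12,f_stop=3.5); pr(hit); print("F",fz()-f0)
z=st()["position"][2]
for i in range(12):
    f=fz()-f0
    if f>9.3: break
    z-=min(.4,max(.1,(10-f)/8)); manip.move_straight(fw(0,0,z),rate=8)
print(i,z); pr(); print("F",fz(6)-f0)
manip.sleep(.25); print("F",fz(6)-f0); pr()
E
```

```text
f0 -0.6446158310008017
True t 16.67 p [501.5 -81.5  42.3] F [-0.5  0.1  6.2] op 12.4
F 6.700624153182503
5 41.203125606192685
t 18.27 p [501.5 -81.5  41.7] F [-2.9  1.   9.6] op 12.5
F 9.926596584539306
F 9.831382467673231
t 18.72 p [501.5 -81.5  41.7] F [-3.3 -0.6 10. ] op 12.3
```

It settled at 10 N with the booklet top at about 34 mm, which agrees with the depth map. Now I'll let go and inspect.

```bash
python3 - <<'E'
from h import *
manip.grip(28); pr("open")
manip.move_straight(fw(0,0,130),rate=150); 
manip.goto(fw(0,-150,200),down()); pr()
f=shot("scene","pics/s5.png",(250,150,370,240),6); np.savez("s5.npz",**{k:np.array(v) for k,v in f.items()})
for n in ("bar_grip","lever_end"):
    for d in nets.mark_of(n,"scene")[:3]: print(n,np.round(wf(d["position"]),1),round(d["score"],2))
for x,th in ((68,1.2),):
  for t in (0.6,0.8): print(manip.solve_ik(fw(70,28,90),down(YAW,t)))
E
```

```text
open t 19.02 p [501.4 -81.5  41.1] F [-0.3  1.2 -0.2] op 27.9
t 20.46 p [ 522.  -229.4  198.6] F [-0.5  1.3 -0.3] op 27.9
bar_grip [259.5 230.6   9.8] 0.75
bar_grip [ 0.2  0.7 42.8] 0.67
bar_grip [-234.   395.9   10.7] 0.52
lever_end [39.8  0.3 57.8] 0.58
lever_end [83.8 28.5 78.1] 0.39
[-0.19190939  0.33453841  2.28568419  1.84070809  0.19377079  2.58708315]
[-0.24359325  0.41008433  2.39820078  2.54693063  0.50382901  1.82916948]
```

View pics/s5.png

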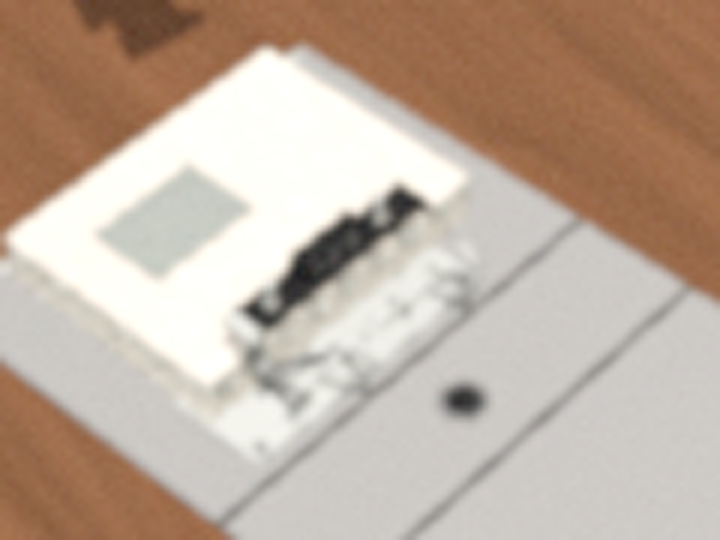

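The bar sits bedded over both posts (crop 335,255), and the nets put it at file (0.2, 0.7). The lever end is at (83.8, 28.5, 78) as predicted. Next I'll close the lever with shut fingers: push from behind first, then follow over the top, monitoring force.

```bash
cat > close.py <<'E'
from h import *
R=lambda th:(60+65*np.cos(th),18+65*np.sin(th))
def wp(th):
    x,z=R(th)
    xs=np.interp(th,[.3,.5,.75,.9],[-1,-4,-3.1-11,-15.5]); zs=np.interp(th,[.5,.75,.9,1.2],[4.5,3.3,-1,-2])
    return [x+xs,28,z+zs]
E
python3 - <<'E'
from close import *
import sys
for th in (1.2,.9,.6,.3,.1):
    print(th,np.round(wp(th),1),np.round(manip.solve_ik(fw(*wp(th)),down()),2))
manip.grip(0)
manip.goto(fw(*(np.array(wp(1.2))+[-10,0,50])),down())
print(manip.move_straight(fw(*(np.array(wp(1.2))+[-8,0,0])),down(),rate=120,f_stop=6)); pr()
manip.sleep(.1)
f0=np.array(st()["force"])
mx=0
for th in np.arange(1.2,.59,-.1):
    hit=manip.move_straight(fw(*wp(th)),rate=50,f_stop=17)
    df=np.array(st()["force"])-f0; print(round(th,2),hit,df.round(1),round(np.linalg.norm(df),1),wf(st()["position"]).round(1))
    if hit or np.linalg.norm(df)>19: break
shot("scene","pics/s6.png",(250,150,370,240),6)
E
```

```text
1.2 [68.1 28.  76.6] [-0.08  0.46  1.88 -0.    0.81 -1.79]
0.9 [84.9 28.  67.9] [-0.07  0.49  1.85 -0.    0.81 -1.79]
0.6 [105.6  28.   58.7] [-0.07  0.53  1.81 -0.    0.81 -1.78]
0.3 [121.1  28.   41.7] [-0.06  0.57  1.78 -0.    0.8  -1.78]
0.1 [123.7  28.   29. ] [-0.06  0.59  1.77 -0.    0.78 -1.77]
False
t 22.38 p [557.2 -46.   76.9] F [-0.3 -0.4  0.2] op 0.2
1.2 False [-2.7  0.6  4. ] 4.8 [68.3 28.  77. ]
1.1 False [-8.3 -0.6 11. ] 13.8 [73.1 28.  74.8]
1.0 False [-8.2 -0.3 10.7] 13.5 [78.8 28.1 71.9]
0.9 False [-7.3 -0.1  9.4] 11.9 [84.  28.1 68.3]
0.8 False [-10.3  -1.8   4.7] 11.4 [87.8 28.2 65.8]
0.7 False [-12.3  -2.8   0.8] 12.7 [93.1 28.3 61.7]
0.6 False [-9.7  0.   0.9] 9.8 [102.3  28.5  57.4]
```

View pics/s6.png

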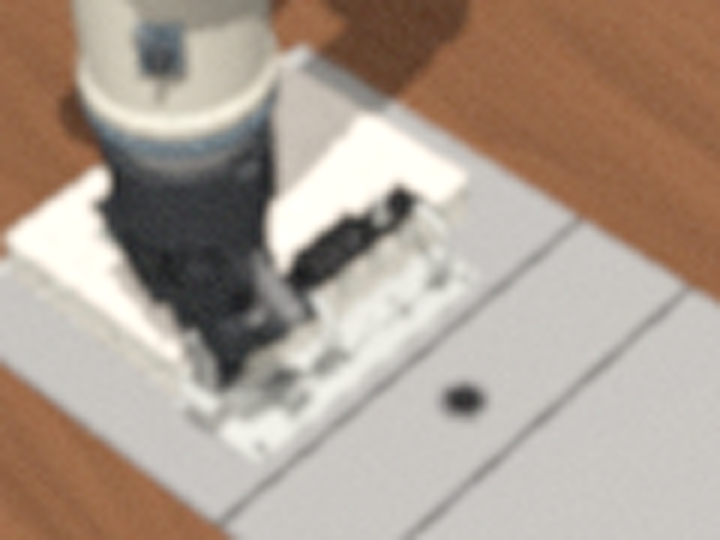

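```bash
python3 - <<'E'
from close import *
pr(); s=st(); print(wf(s["position"]).round(1), "cmd",np.round(wp(.6),1))
f=shot("scene","pics/s7.png",(270,185,330,230),12)
for d in nets.mark_of("lever_end","scene")[:3]: print(np.round(wf(d["position"]),1),round(d["score"],2))
f=shot("top","pics/t7.png",(300,150,360,200),12)
for d in nets.mark_of("lever_end","top")[:3]: print(np.round(wf(d["position"]),1),round(d["score"],2))
pr()
print(wf(st()["position"]).round(1))
E
```

```text
t 24.56 p [598.9 -38.7  57.6] F [-9.1 -0.7  3.7] op -0.1
[102.5  28.5  57.6] cmd [105.6  28.   58.7]
[115.6  28.1  57.7] 0.44
[  53.7 -369.    -1.8] 0.49
t 24.76 p [600.4 -38.6  58.3] F [-7.2 -0.3  4.5] op 0.2
[104.   28.3  58.3]
```

View pics/s7.png

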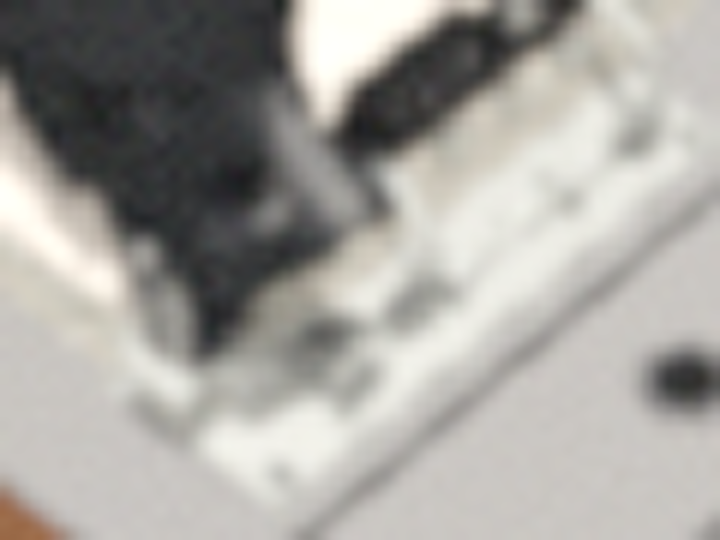

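The tool sits on the roll at about 0.6 rad, with about 9 N. I'll continue down.

```bash
python3 - <<'E'
from close import *
f0=np.array([-.4,-.2,0])
for th in (.55,.5,.45,.4,.35,.3,.25,.2,.15,.1):
    F=np.array(st()["force"])-f0
    hit=manip.move_straight(fw(*wp(th)),rate=25,f_stop=13)
    F=np.array(st()["force"])-f0; print(th,hit,F.round(1),round(np.linalg.norm(F),1),wf(st()["position"]).round(1),np.round(wp(th),1))
    if np.linalg.norm(F)>20: break
pr()
E
```

```text
0.55 False [-3.9 -0.2  6.1] 7.3 [109.4  28.1  56.5] [109.4  28.   56.2]
0.5 False [-2.7  0.   4.7] 5.4 [113.3  28.1  54. ] [113.   28.   53.7]
0.45 False [-2.1  0.7  4.3] 4.8 [115.5  28.1  50.9] [115.3  28.   50.8]
0.4 False [-1.5  0.9  3.2] 3.6 [117.5  28.   47.8] [117.4  28.   47.8]
0.35 False [-0.6  0.5  1.9] 2.0 [119.5  28.   44.6] [119.3  28.   44.8]
0.3 False [-0.2 -0.3  0.8] 0.9 [121.3  27.9  41.5] [121.1  28.   41.7]
0.25 False [ 0.3 -0.   1. ] 1.0 [122.1  28.   38.3] [122.   28.   38.6]
0.2 False [ 2.3  0.8 -0.7] 2.5 [122.6  28.1  35.1] [122.7  28.   35.4]
0.15 False [0.  0.3 0.4] 0.5 [123.1  28.   32. ] [123.3  28.   32.2]
0.1 False [ 0.1 -0.5  0.1] 0.5 [123.5  28.   28.8] [123.7  28.   29. ]
t 27.73 p [619.8 -36.2  28.8] F [-0.3 -0.7  0.1] op 0.1
```

It has passed dead centre. I'll touch down gently to confirm it's home, then retreat and look.

```bash
python3 - <<'E'
from h import *
hit=manip.move_straight(fw(124.5,28,20.5),rate=12,f_stop=6); pr(hit); manip.sleep(.1); pr()
manip.move_straight(fw(124.5,28,120),rate=150)
manip.goto(fw(40,-230,250),down()); manip.sleep(.2); pr()
shot("scene","pics/s8.png",(250,150,370,240),6); shot("scene","pics/s8f.png")
for c in ("scene","top"):
  if c=="top": shot("top","pics/t8.png",(225,120,460,270),3.4)
  for n in ("lever_end","bar_grip","black_remote","white_remote","coaster","opener"):
    for d in nets.mark_of(n,c)[:3]: print(c,n,np.round(wf(d["position"]),1),round(d["score"],2))
E
```

```text
True t 28.33 p [620.6 -36.1  21.8] F [-0.9  0.6  6.6] op -0.2
t 28.43 p [620.6 -36.1  21.8] F [-1.2 -1.   7. ] op 0.0
t 30.59 p [ 574.2 -302.1  249.2] F [0.3 0.5 0.5] op -0.0
scene lever_end [126.6  30.3  18.7] 0.66
scene bar_grip [ 0.9  2.6 39.3] 0.76
scene bar_grip [ -5.9 512.5  -2.4] 0.66
scene bar_grip [256.6 229.9   7.9] 0.59
scene black_remote [-116.7 -361.     2.4] 0.71
scene white_remote [185.  496.2   1.8] 0.56
scene coaster [ -1.1 511.4  -2. ] 0.89
scene coaster [127.   30.2  20. ] 0.61
scene opener [  58.3 -363.     1. ] 0.64
top lever_end [125.6  26.   14. ] 0.38
top bar_grip [-236.   393.7   11.6] 0.77
top bar_grip [-115.9 -356.9    1.4] 0.65
top bar_grip [-3.6 -0.2 46.1] 0.6
top black_remote [-118.7 -360.2    0.4] 0.54
top white_remote [1.858e+02 4.978e+02 4.000e-01] 0.81
top coaster [ -5.7 513.4  -0.8] 0.8
top opener [  57.4 -372.4   -3. ] 0.46
```

View pics/s8.png

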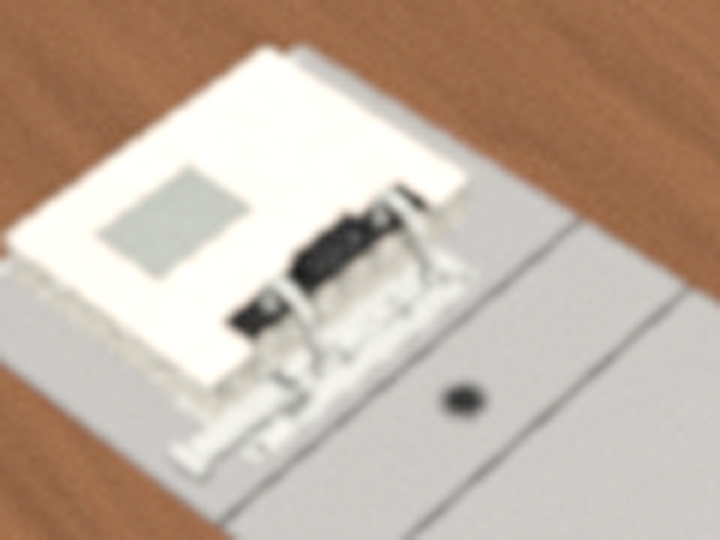

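View pics/t8.png

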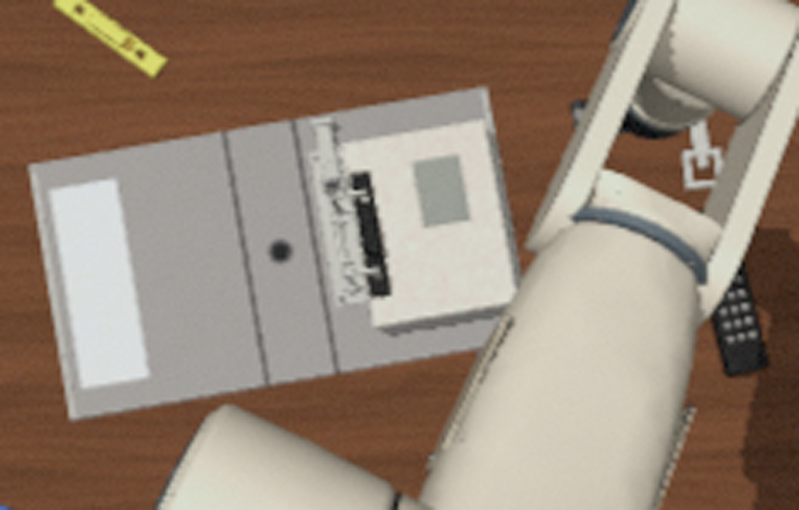

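The lever is flat (crop 190,455): it touched at 21.8 mm against 22.5 expected for the top of the roll at home. Both arches are closed over the posts (crop 295,300 and 410,215), with the bar bedded beneath them.

```bash
python3 - <<'E'
from h import *
manip.job_done(); print("ok")
E
```

```text
the job is handed in; nothing more can be done
ok
```

The job is done and handed in, at about 31 s on the robot's clock; it reports no verdict.

- **Lever up:** I pinched the lever's end and lifted it until it sprang up. The rings were open in the picture afterwards.
- **Bar:** I picked the black bar, not the blue or yellow one, and threaded it over both posts without contact force. I pressed it onto the booklets at about 10 N and let go. By feel, the booklet top was about 34 mm above the shelf, which agrees with the depth image.
- **Lever down:** I pushed the lever down with the fingers shut. The highest force I read was about 14 N, but I only read it at the end of each short move.

**Last checks:** A light touch of about 7 N met the lever's end at 21.8 mm, against 22.5 mm expected when it is home. The picture shows both rings closed over the posts with the bar beneath them. The networks put the lever end at about (126, 28), height 14 to 19 mm, which also fits home.

The four bystanders were found by both cameras and the arm never worked near them, but I did not measure where they lay beforehand. Some network hits were wrong: "bar" on the coaster and on the blue and yellow bars, and "coaster" on the lever end. I ruled these out by position.

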